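# Offer up a water bath's lid hinge arm to its bracket

## Task

The lid hinge arm of the water bath lies on the grey mat with its flat leaf turned out of upright: roll the arm along the mat until the leaf stands on edge (its cross hole level), then pick it up, enter the leaf between the two upright ears of the bracket on the bath's back edge, and line its hole up with the ears' holes so that the 6 mm hinge pin could be pushed straight through. Finish while still holding it there steadily in the gripper, carried by the gripper and not leaning on the bath; the pin is not fitted now. Leave the hinge pin, the tube rack and the bottle where they are.

Things in the scene. Friction and masses are not known exactly. Their poses are not given: they have to be found in the camera images.
- hinge_arm: Loose hinge arm, 0.13 to 0.24 kg: a round aluminium bar, 26 mm in diameter and 100 mm long, with a flat steel leaf fast on one end. Origin on the bar's axis; x runs along the bar towards the leaf: bar from x = -55 to 45 mm, leaf from 44 to 84 mm. At the start x is level, within 0.35 rad of world +x. For the leaf's turn about x see leaf_hole, not this frame's y and z.
- leaf_hole (a point): Centre of the 10 mm cross hole in the leaf, on the bar's axis 70 mm from the arm's origin. Leaf's axes: x along the bar, outward; y through the hole and the leaf's 10 mm thickness; z across its 22 mm width. The leaf stands on edge when y is level (either way round); at the start it is 0.6 to 1.57 rad off that, to either side. It turns with the bar as one piece.
- mat_mid (a point): Middle of the top of the fixed grey rubber mat, 200 mm (x, away from the robot) by 240 mm (y), 3 mm thick. The bar lies on it along the mat's x within 30 mm of its middle line, the bar's axis 16 mm above the bench. The bar rolls on the mat without slipping, and rolling friction keeps it where it is left.
- bath: Water bath, fixed: open-topped white and blue-grey box with steel basin, 90 mm high, 180 mm wide (y), from x = -18 to +228 mm in its own frame; its back (-x) faces the robot within 0.3 rad; z up. Origin on the bench right below the bracket's hole. On its 56 mm wide back edge stands the hinge bracket: two upright steel ears.
- bracket_hole (a point): Centre of the slot between the ears, on the line through their 10 mm holes (along y), 125 mm above the bench. Axes as the bath's. Ears: 6 mm thick, 16 mm apart inside (y = -8 to 8 mm free), 28 mm long (x = -14 to 14 mm), tops 16 mm above this point; the slot's floor is 31 mm below it. The slot is open at the top and both ends.
- hinge_pin: Loose steel hinge pin, 6 mm in diameter and 50 mm long with square ends, lying on the bench in the middle near the robot. Bystander: leave alone. Origin at its underside by the head.
- tube_rack: Loose low green rack with small tubes, 75 x 150 mm, 73 mm high, far to the right. Bystander: leave alone. Origin: centre of the underside.
- reagent_bottle: Loose amber jar with a white cap, 60 mm in diameter, 120 mm high, far to the left. Bystander: leave alone. Origin: centre of the underside.
Mind the look-alikes: they are no part of the job. Several things have the shape of the hinge_arm; the one meant has the colours described above.

How it is judged:
By the outcome, as a careful person would: the job done as asked, in the order asked, and still so for the second after the job is handed in, while the arm keeps its last pose, push and grip.
It also fails if it takes over 58 s, if anything falls off the work surface, if the arm or the gripper's body presses on something with over 40 N, if the wrist force passes 120 N, or if a joint passes its speed limit or range.

## Robot

A 6-joint arm with a two-finger parallel gripper is mounted at the origin on the work surface. World frame = base frame: x ahead of the robot, y to its left, z up, the work surface at z = 0. Lengths are in m, angles in rad, forces in N, time in s.
With the tool pointing down it reaches from about 0.425 to 0.95 m from the base axis. Payload 3.5 kg.
Tool frame: the origin (TCP) lies at the very end of the fingers, on their centre line; the grasp point (between the pads) lies 19 mm behind it; z points along the fingers, y is the line along which they close (so a half turn about z gives the same grasp; the last joint's range is limited). The gripper opens to 85 mm and grips with 20 to 120 N. Pads are 22 mm wide; open, the fingers measure 114 mm over their backs; the gripper's body (76 mm by 85 mm) begins 54 mm behind the grasp point. The pads swing forward as they close: fully open they stand 13 mm farther back than shut.
Start: joints at [1.131, 0.286, 1.577, -0, 1.279, -0.15], TCP at [0.193, 0.647, 0.231] pointing down, gripper open.
Joint ranges: [-2.77, 2.77], [-0.9, 2.22], [0.21, 2.48], [-1.53, 4.67], [0.24, 2.81], [-2.84, 2.84]. Speed limits (rad/s): [2.79, 2.79, 3.14, 3.14, 3.14, 3.14].

## Interface

Orientations are given as a unit quaternion [x, y, z, w].
In Python, from plant import ctrl gives the robot as it stands.
- The arm moves only by the tool carry_out, never from a script. Its argument "deltas" is one flat list of numbers, 6 for each row, row after row: the shift along the tool's x, y, z in m, then the turn, a rotation vector about the tool's x, y, z in rad. A call has 1 to 5 rows; each row is the pose to reach, as a shift and turn from the pose commanded when the call began, along the tool's axes at that moment; what a row does not reach only later rows make up. A row lasts 1/8 s, in which the tool goes at most 62.5 mm and 10.7 degrees, less where a joint would pass 70% of its speed; a pose out of reach is approached as far as the arm can. A call with a gripper value outside its range is refused whole. "grip" is the opening in per cent of the stroke, from 0 (shut) to 100 (fully open), set as the call begins (left out, the last holds). The fingers move at their own pace and stop on an object; "grip_force" is the grip in N (left out, the last holds). Time passes only in rows, so rows that repeat a pose let the fingers close. It gives the time, the measured TCP pose, the force, the opening and the grip force at its end, in the units of the state.
- ctrl.get_state(): the state, without advancing time (a new reading comes with each control period).
- ctrl.read_camera(name): name is "scene" or "top" or "wrist"; returns (picture, depth): 420x560x3 uint8, red, green, blue; 420x560 float32, m along the optical axis (not along the pixel's ray), 0 where there is no reading.
- ctrl.camera_model(name): a dict with "intrinsics" (3x3 intrinsics, pixels), "extrinsics" (4x4, takes a point from world to camera coordinates); the wrist camera has in their place "hand_eye" (4x4, takes a point from camera to tool coordinates, whose origin is the TCP and whose axes are the flange's). Camera axes: x right, y down, z forward; pixel columns grow to the right and rows downward; lengths in m; the calibration is good to about 2 mm. The wrist camera is an equidistant fisheye: a pixel r from the principal point sees the ray r / f radians off the axis. A picture is of the moment at which its call begins: read the wrist's pose just before it. camera_model takes no time and is no camera call.
- ctrl.sign_off(): hands the job in; it is judged then, once.
Trained networks look in the newest picture that a camera, given by its name, has taken for a name from the list of things; names that differ only in an ending like _2 or _b are one class to them, and where a whole thing is asked for, a point or a joint stands for the part that bears it (a point fixed in the world has none). Each returns a list of dicts, best first, with "score" (0 to 1); they miss things now and then, are a little off and sometimes report something else, mostly with a low value. They report only what shows in the picture. A call takes as long as a camera call. They do not tell look-alikes from the thing itself.
- ctrl.find_in(camera, query): "uv" ([column, row] in pixels, amid what is visible of it).
The state is a dict: "time": time; "qpos": joint angles; "dq": joint speeds; "joint_efforts": joint torques, N m; "eef_pos": TCP position; "tcp_rot": TCP orientation; "contact_force": force on the tool from outside, world axes, zero at the start; "wrist_torque": the same for the moment, N m; "opening": opening from 0.0 (shut) to 1.0 (fully open); "finger_force": force on a finger pad.
Only numpy, scipy, OpenCV 4.12 (cv2) and the standard library are available. Lean on these libraries where they do the work, as an engineer would, in place of code of your own. Each camera call takes 0.05 s, during which the arm holds its last target. There are 200 camera calls.

## Working session

There is one attempt and no reset: what is moved stays moved. The work goes in short steps, Python scripts to look and compute and a tool call to move; the robot and the scene stay as the last step left them, time stands still between calls to the robot, and variables do not carry over. Pictures are saved under pics/ and viewed, at most 10 in all, crops included, and the job is handed in when it is done.

Besides the shell and the picture viewer there is one more tool, called as name(argument=value, ...) on one line, values as JSON. carry_out: Moves the arm, as the interface text tells. Its arguments: {"type":"object","properties":{"deltas":{"type":"array"},"grip":{"type":"number"},"grip_force":{"type":"number"}},"required":["deltas"]}

```bash
ls; mkdir -p pics; python3 - <<'E'
from plant import ctrl
import cv2,numpy as np
np.set_printoptions(precision=4,suppress=True)
for c in ['scene','top']:
    p,d=ctrl.read_camera(c)
    np.savez(f'pics/{c}0.npz',p=p,d=d)
    cv2.imwrite(f'pics/{c}0.png',p[:,:,::-1])
    for q in ['hinge_arm','leaf_hole','mat_mid','bath','bracket_hole']:
        print(c,q,[(np.round(r['uv']).tolist(),round(r['score'],2)) for r in ctrl.find_in(c,q)][:4])
    m=ctrl.camera_model(c);print(m)
print(ctrl.camera_model('wrist'))
print(ctrl.get_state())
E
```

```text
pics
scene hinge_arm [([161.0, 240.0], 0.73), ([322.0, 313.0], 0.71), ([233.0, 282.0], 0.58), ([363.0, 195.0], 0.4)]
scene leaf_hole [([364.0, 195.0], 0.7), ([243.0, 294.0], 0.63), ([322.0, 336.0], 0.55)]
scene mat_mid [([233.0, 288.0], 0.92)]
scene bath [([365.0, 194.0], 0.64), ([343.0, 109.0], 0.6)]
scene bracket_hole [([366.0, 196.0], 0.58)]
{'intrinsics': array([[391.5322,   0.    , 277.3363],
       [  0.    , 391.5322, 203.717 ],
       [  0.    ,   0.    ,   1.    ]]), 'extrinsics': array([[ 0.8056,  0.5923,  0.0143, -0.3808],
       [ 0.4642, -0.6159, -0.6366, -0.1794],
       [-0.3683,  0.5194, -0.7711,  1.4153],
       [ 0.    ,  0.    ,  0.    ,  1.    ]])}
top hinge_arm [([374.0, 282.0], 0.91), ([350.0, 201.0], 0.75), ([317.0, 130.0], 0.58)]
top leaf_hole [([94.0, 279.0], 0.74), ([330.0, 120.0], 0.51), ([393.0, 276.0], 0.48)]
top mat_mid [([345.0, 196.0], 0.74)]
top bath [([193.0, 178.0], 0.87)]
top bracket_hole [([192.0, 179.0], 0.93)]
{'intrinsics': array([[403.1213,   0.    , 277.512 ],
       [  0.    , 403.1213, 212.9471],
       [  0.    ,   0.    ,   1.    ]]), 'ex
[... 312 characters left out ...]
,   1.    ]]), 'hand_eye': array([[ 0.0001, -0.9504, -0.3109,  0.0784],
       [ 1.    , -0.0001,  0.0007, -0.0012],
       [-0.0007, -0.3109,  0.9504, -0.1417],
       [ 0.    ,  0.    ,  0.    ,  1.    ]])}
{'time': 0.6, 'qpos': array([ 1.131 ,  0.2863,  1.5767,  0.    ,  1.2786, -0.15  ]), 'dq': array([-0.001 , -0.0022,  0.0002,  0.0003, -0.0022,  0.0018]), 'joint_efforts': array([ -0.0008, -40.5665, -29.2739,  -0.0002,   0.0007,   0.    ]), 'eef_pos': array([0.1929, 0.6469, 0.2314]), 'tcp_rot': array([0.1444, 0.9895, 0.    , 0.    ]), 'contact_force': array([ 1.067 , -0.4238, -0.3976]), 'wrist_torque': array([-0.0315,  0.0244,  0.0011]), 'finger_force': 0.0, 'opening': 1.000423272175893}
```

View pics/scene0.png

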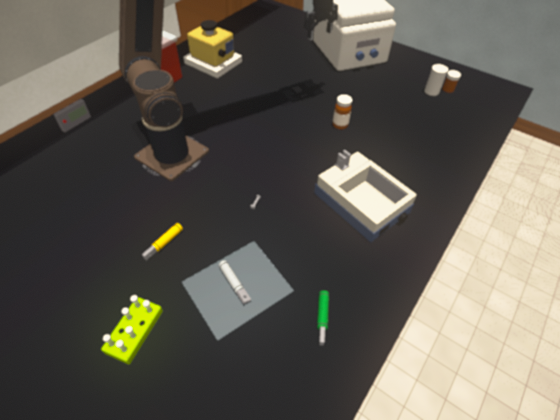

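View pics/top0.png

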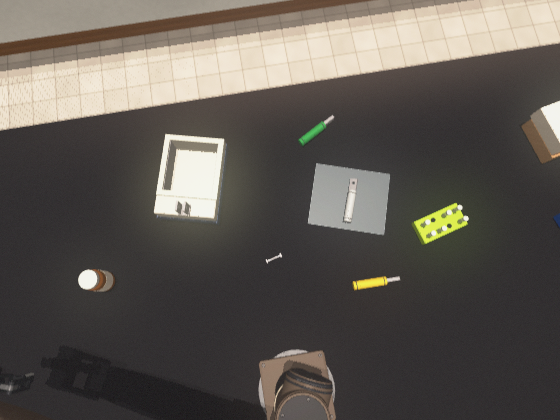

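The three arm-shaped things in the top view are yellow (374,282), green (317,130) and bare aluminium with a steel leaf lying on the grey mat (350,201). The last fits by its colour and its place on the mat. The bracket ears are at about (183,208), on the bath's back edge. I'll measure these and check one enlarged crop.

```bash
cat > h.py <<'E'
import numpy as np,cv2
from scipy.spatial.transform import Rotation as R
np.set_printoptions(precision=4,suppress=True)
from plant import ctrl
def cloud(c,d,T=None):
    m=ctrl.camera_model(c);K=m['intrinsics'];h,w=d.shape
    u,v=np.meshgrid(np.arange(w),np.arange(h))
    x=(u-K[0,2])/K[0,0];y=(v-K[1,2])/K[1,1]
    if c=='wrist':
        r=np.hypot(x,y);s=np.where(r>1e-9,np.tan(r)/np.maximum(r,1e-9),1);x=x*s;y=y*s
        M=T@m['hand_eye']
    else: M=np.linalg.inv(m['extrinsics'])
    P=np.stack([x*d,y*d,d],-1)
    return P@M[:3,:3].T+M[:3,3]
def tool():
    s=ctrl.get_state();T=np.eye(4);T[:3,:3]=R.from_quat(s['tcp_rot']).as_matrix();T[:3,3]=s['eef_pos'];return T
def shot(n):
    T=tool();p,d=ctrl.read_camera('wrist');np.savez(f'pics/{n}.npz',p=p,d=d,T=T);cv2.imwrite(f'pics/{n}.png',p[:,:,::-1]);return p,d,cloud('wrist',d,T)
E
python3 - <<'E'
from h import *
for c in ['scene','top']:
    f=np.load(f'pics/{c}0.npz');P=cloud(c,f['d'])
    uv={'scene':dict(mat=(260,300),bar=(233,280),leaf=(243,295),bench=(300,250),ear=(344,158)),'top':dict(mat=(330,190),bar=(350,205),leaf=(352,183),bench=(300,230),ear=(187,208),bot=(90,280),pin=(273,258),rack=(440,225))}[c]
    for k,(u,v) in uv.items(): print(c,k,P[v,u])
    if c=='top':
        hs=P[...,2]
        # bar
        m=np.zeros(hs.shape,bool);m[170:228,335:365]=1
        m&=(hs>0.012)&(f['d']>0)
        q=P[m];mu=q[:,:2].mean(0);_,_,V=np.linalg.svd(q[:,:2]-mu);ax=V[0]*np.sign(V[0,0])
        t=(q[:,:2]-mu)@ax;print('bar',mu,ax,np.arctan2(ax[1],ax[0]),mu+ax*t.min(),mu+ax*t.max(),q[:,2].max(),m.sum())
        m=(hs>0.075)&(hs<0.11)&(f['d']>0);m[:, :140]=0;m[:,240:]=0;m[230:]=0
        q=P[m];r=cv2.minAreaRect((q[:,:2]*1000).astype(np.float32));print('bath',r,m.sum())
        m=(hs>0.115)&(f['d']>0);m[:, :140]=0;m[:,240:]=0;m[230:]=0;m[:160]=0
        q=P[m];r=cv2.minAreaRect((q[:,:2]*1000).astype(np.float32));print('ears',r,m.sum(),q[:,2].max(),q.mean(0))
p=np.load('pics/top0.npz')['p'];a=cv2.resize(p[155:240,300:400,::-1],(400,340),interpolation=3)
b=cv2.resize(p[160:225,150:230,::-1],(400,325),interpolation=3)
cv2.imwrite('pics/crop.png',np.hstack([a[:325],b]))
E
```

```text
scene mat [ 0.6059 -0.2599  0.0044]
scene bar [ 0.5192 -0.267   0.0299]
scene leaf [ 0.5652 -0.2811  0.019 ]
scene bench [ 0.6009 -0.0607 -0.0009]
scene ear [0.5657 0.2183 0.1416]
top mat [ 0.5651 -0.2098 -0.0002]
top bar [ 0.5006 -0.2559  0.0295]
top leaf [ 0.5755 -0.283   0.0017]
top bench [ 0.4546 -0.0929 -0.0007]
top ear [0.5527 0.2229 0.1161]
top bot [0.3953 0.5082 0.1211]
top pin [0.3821 0.0043 0.0063]
top rack [ 0.3935 -0.5125  0.0299]
bar [ 0.517  -0.2608] [ 0.935  -0.3546] -0.36246335159695287 [ 0.4549 -0.2373] [ 0.586 -0.287] 0.03560949297356664 354
bath ((660.6380004882812, 210.26312255859375), (182.30796813964844, 248.28697204589844), 75.19003295898438) 2538
ears ((557.607666015625, 236.63401794433594), (29.307621002197266, 28.87526512145996), 77.79988098144531) 92 0.14594236843671649 [0.5572 0.2355 0.1337]
```

View pics/crop.png

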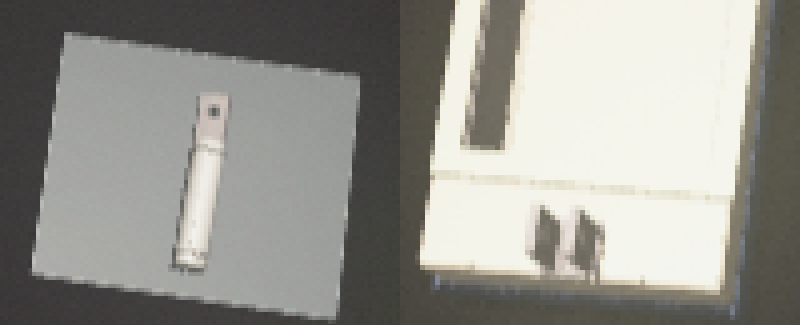

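The crop shows the silver arm on the mat: leaf up-image, nearly flat, hole visible at about (212,110). On the right are the two ears on the bath's back edge, at about (545,240) and (582,240). The target is confirmed. I'll go over the bracket first, since it's on the way, and look from close up.

```bash
cat >> h.py <<'E'
def down(yaw):  # tool z down, tool x at yaw
    x=np.array([np.cos(yaw),np.sin(yaw),0]);z=np.array([0,0,-1.]);return np.stack([x,np.cross(z,x),z],1)
def delta(pos,yaw,Rt=None):
    T=tool();Rt=down(yaw) if Rt is None else Rt
    return T[:3,:3].T@(np.array(pos)-T[:3,3]),R.from_matrix(T[:3,:3].T@Rt).as_rotvec()
E
python3 -c "
from h import *
print(delta([.5,.25,.25],np.radians(-15)))"
```

```text
(array([-0.4077, -0.2925, -0.0186]), array([ 0.    , -0.0001,  3.1136]))
```

carry_out(deltas=[-0.05,-0.036,-0.01,0,0,0.18,-0.1,-0.072,-0.02,0,0,0.36,-0.15,-0.108,-0.02,0,0,0.54,-0.2,-0.145,-0.02,0,0,0.72,-0.24,-0.17,-0.02,0,0,0.9])

```text
time: 1.23
eef_pos: [0.3754, 0.4134, 0.2517]
tcp_rot: [0.563, 0.826, 0.0, 0.0]
contact_force: [-0.2, -0.0, 0.4]
opening: 1.001
finger_force: 0.0
```

```bash
python3 -c "
from h import *
print(tool()[:3,3],delta([.5,.25,.25],np.radians(-15)),ctrl.get_state()['qpos'])"
```

```text
[0.3754 0.4134 0.2517] (array([-0.1976,  0.0563,  0.0018]), array([ 0.0005, -0.001 ,  2.2066])) [ 0.6519  0.0133  1.8452 -0.0002  1.2822  0.2779]
```

carry_out(deltas=[-0.04,0.011,0,0,0,0.18,-0.08,0.022,0,0,0,0.36,-0.12,0.033,0,0,0,0.54,-0.16,0.044,0,0,0,0.72,-0.198,0.056,0,0,0,0.9])

```text
time: 1.85
eef_pos: [0.5006, 0.2512, 0.2516]
tcp_rot: [0.866, 0.499, 0.0, 0.0]
contact_force: [-0.0, 1.0, -0.2]
opening: 1.0
finger_force: 0.0
```

carry_out(deltas=[0,0,0,0,0,0.185,0,0,0,0,0,0.37,0,0,0,0,0,0.55,0,0,0,0,0,0.735,0,0,0,0,0,0.92])

```text
time: 2.48
eef_pos: [0.4999, 0.2523, 0.2515]
tcp_rot: [0.998, 0.063, 0.0, -0.0]
contact_force: [0.5, 0.1, -0.4]
opening: 0.996
finger_force: 0.0
```

carry_out(deltas=[0,0,0,0,0,0.18,0,0,0,0,0,0.36,0,0,0,0,0,0.387,0,0,0,0,0,0.387])

```text
time: 2.98
eef_pos: [0.4999, 0.2524, 0.2514]
tcp_rot: [0.992, -0.126, 0.0, -0.0]
contact_force: [0.5, -0.6, -0.0]
opening: 1.0
finger_force: 0.0
```

```bash
python3 - <<'E'
from h import *
print(ctrl.get_state())
p,d,P=shot('ears')
print([(r['uv'],r['score'],P[int(r['uv'][1]),int(r['uv'][0])]) for r in ctrl.find_in('wrist','bracket_hole')])
z=P[...,2];ok=d>0
m=(z>.134)&(z<.15)&ok&(np.hypot(P[...,0]-.559,P[...,1]-.237)<.05)
n,l,st,c=cv2.connectedComponentsWithStats(m.astype(np.uint8))
for i in range(1,n):
    if st[i,4]>20:
        q=P[l==i];print(st[i],c[i],q.mean(0),np.median(q[:,2]),cv2.minAreaRect((q[:,:2]*1000).astype(np.float32)))
m=(z>.080)&(z<.1)&ok&(P[...,0]<.8)
q=P[m];print(np.median(q[:,2]),cv2.minAreaRect((q[:,:2]*1000).astype(np.float32)),m.sum())
E
```

```text
{'time': 2.975, 'qpos': array([ 0.2864,  0.0175,  1.8416, -0.    ,  1.2824,  2.1102]), 'dq': array([ 0.0009,  0.0015,  0.0005, -0.0002, -0.0015, -0.001 ]), 'joint_efforts': array([ -0.0003, -30.0453, -29.3352,   0.0002,  -0.0002,   0.0342]), 'eef_pos': array([0.4999, 0.2524, 0.2514]), 'tcp_rot': array([ 0.992 , -0.1262,  0.0001, -0.    ]), 'contact_force': array([ 0.543 , -0.6365, -0.0475]), 'wrist_torque': array([-0.0099,  0.0338, -0.0344]), 'finger_force': 0.0, 'opening': 0.9997474385453283}
[([281.0, 73.8], 0.86, array([0.6171, 0.2172, 0.0166]))]
[261 118   8  36 264] [264.8182 136.0455] [0.56   0.2461 0.1401] 0.1401542800621468 ((560.3426513671875, 246.1881866455078), (5.5706892013549805, 27.624265670776367), 74.89340209960938)
[289 118   9  36 295] [293.1763 135.6475] [0.5548 0.2247 0.1399] 0.14003819768064152 ((554.786376953125, 224.66563415527344), (6.13211727142334, 27.69370460510254), 74.95769500732422)
0.08906251192373116 ((423.7283630371094, 415.5926513671875), (902.055908203125, 613.5740356445312), 75.65596771240234) 17534
```

View pics/ears.png

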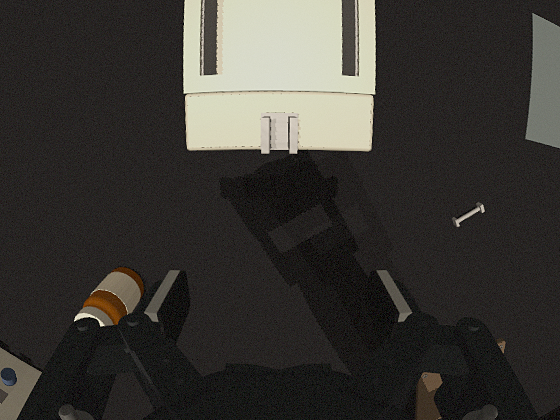

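The picture shows the ears at (265,136) and (293,136), with the slot between them. The bracket hole comes out at (0.5576, 0.2354), yaw −15.1°. Next I go to the mat.

```bash
python3 -c "
from h import *
print(delta([.515,-.26,.2],np.radians(-20.5)))"
```

```text
(array([0.1432, 0.4922, 0.0514]), array([-0.    , -0.0001,  0.1042]))
```

carry_out(deltas=[0.017,0.058,0.0,0,0,0.02,0.034,0.116,0,0,0,0.04,0.051,0.174,0,0,0,0.06,0.068,0.232,0,0,0,0.08,0.083,0.285,0,0,0,0.104])

```text
time: 3.7
eef_pos: [0.5081, -0.0464, 0.2516]
tcp_rot: [0.984, -0.179, 0.0, 0.0]
contact_force: [1.3, 0.9, -0.0]
opening: 0.998
finger_force: 0.0
```

```bash
python3 -c "
from h import *
print(delta([.515,-.26,.2],np.radians(-20.5)))"
```

```text
(array([0.0815, 0.1976, 0.0517]), array([-0.0001, -0.0009, -0.0012]))
```

carry_out(deltas=[0.02,0.05,0.01,0,0,0,0.04,0.1,0.02,0,0,0,0.06,0.15,0.035,0,0,0,0.0815,0.1976,0.0517,0,0,0,0.0815,0.1976,0.0517,0,0,0])

```text
time: 4.32
eef_pos: [0.514, -0.2607, 0.1977]
tcp_rot: [0.984, -0.18, -0.001, -0.001]
contact_force: [-0.5, 0.2, 0.3]
opening: 0.998
finger_force: 0.0
```

```bash
cat >> h.py <<'E'
def arm(P,d,zlo=.009,c=(.52,-.262),rad=.12):
    ok=(d>0)&(P[...,2]>zlo)&(P[...,2]<.05)&(np.hypot(P[...,0]-c[0],P[...,1]-c[1])<rad)
    n,l,st,_=cv2.connectedComponentsWithStats(ok.astype(np.uint8));return l==1+np.argmax(st[1:,4])
E
python3 - <<'E'
from h import *
p,d,P=shot('bar1')
print(tool()[:3,3])
print([(r['uv'],r['score'],P[int(r['uv'][1]),int(r['uv'][0])]) for r in ctrl.find_in('wrist','leaf_hole')])
m=arm(P,d);q=P[m]
r=cv2.minAreaRect((q[:,:2]*1000).astype(np.float32));print(r,m.sum(),np.argwhere(m).min(0),np.argwhere(m).max(0))
b=q[q[:,2]>.020];mu=b[:,:2].mean(0);_,_,V=np.linalg.svd(b[:,:2]-mu);ax=V[0]*np.sign(V[0,0]);print(mu,np.degrees(np.arctan2(ax[1],ax[0])))
s=(q[:,:2]-mu)@ax;w=(q[:,:2]-mu)@np.array([-ax[1],ax[0]])
for a in np.arange(-.07,.11,.01):
    k=(s>a)&(s<a+.01)
    if k.sum()>5: print(round(a,3),k.sum(),'w',w[k].min(),w[k].max(),'z',np.percentile(q[k,2],[2,50,98]))
print('s',s.min(),s.max(), 'mat',np.median(P[(abs(P[...,2]-.003)<.006)&(d>0)][:,2]))
E
```

```text
[ 0.5145 -0.259   0.1986]
[([275.9, 136.6], 0.72, array([ 0.5647, -0.2779,  0.0193]))]
((519.7844848632812, -264.6939697265625), (25.820112228393555, 139.02919006347656), 69.49031066894531) 3269 [113 266] [248 291]
[ 0.5139 -0.2633] -22.417280078094056
-0.07 66 w -0.013338198192333272 0.011658407088387562 z [0.0159 0.0265 0.0286]
-0.06 206 w -0.013204988899701137 0.011726708526665682 z [0.0172 0.0263 0.0291]
-0.05 213 w -0.012765394468214489 0.011867358123459812 z [0.0169 0.0262 0.0288]
-0.04 214 w -0.012344378120514567 0.011986040385883048 z [0.0183 0.0261 0.0289]
-0.03 223 w -0.012824944202921762 0.012144775489653484 z [0.0192 0.0262 0.0286]
-0.02 236 w -0.012801805954297932 0.012293464142676267 z [0.0147 0.0263 0.0289]
-0.01 236 w -0.012368302508526993 0.012524173364516047 z [0.016  0.0261 0.029 ]
0.0 251 w -0.011894739593105951 0.013942803256446826 z [0.0161 0.026  0.029 ]
0.01 256 w -0.0115086507170898 0.014067168102208857 z [0.0156 0.0259 0.0287]
0.02 255 w -0.011085470670471135 0.014146752655629286 z [0.0175 0.0262 0.0291]
0.03 278 w -0.010650347040076573 0.014473731806999872 z [0.0162 0.0234 0.0285]
0.04 241 w -0.009399753027108538 0.013693256322401271 z [0.0156 0.02   0.024 ]
0.05 237 w -0.009005652462853533 0.014924178490358615 z [0.0129 0.0192 0.0235]
0.06 214 w -0.008664606536462165 0.01500004694481787 z [0.0115 0.0192 0.0244]
0.07 143 w -0.008328560406963694 0.014335708931598395 z [0.0155 0.0198 0.0242]
s -0.06382929128079165 0.07575035412271638 mat -0.0005367703149053993
```

View pics/bar1.png

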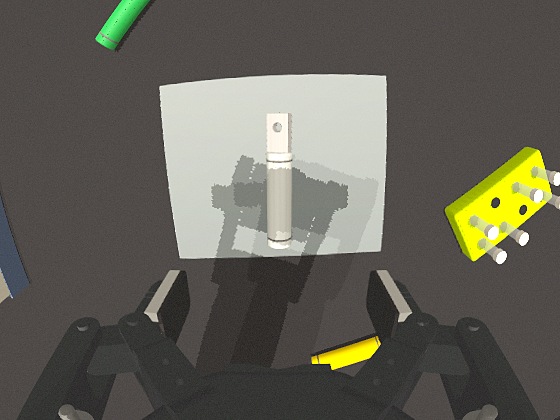

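The picture shows the arm from (266,113) to (291,248). The leaf hole is at (278,127), facing nearly upward, and there is some mat on both sides. I fit the leaf's plane next.

```bash
cat >> h.py <<'E'
def analyse(P,d,yaw,c=(.52,-.262)):
    m=arm(P,d,c=c);q=P[m];a=np.array([np.cos(yaw),np.sin(yaw)]);n=np.array([-a[1],a[0]])
    s=q[:,:2]@a;w=q[:,:2]@n;e=np.percentile(s,99.8)
    # bar axis: circle fit in (w,z) w/ known radius
    from scipy.optimize import least_squares
    k=(s<e-.045)&(s>e-.135)&(q[:,2]>.016)
    f=lambda x:np.hypot(w[k]-x[0]-x[2]*(s[k]-e+.084),q[k,2]-x[1])-.013
    x=least_squares(f,[w.mean(),.016,0],loss='soft_l1',f_scale=.001).x
    print('tip s',e,'tail',np.percentile(s,.2),'axis w',x,'origin xy',a*(e-.084)+n*x[0],'yaw',np.degrees(yaw+x[2]))
    k=(s>e-.036)&(s<e-.003);ws=w[k]-x[0]-x[2]*(s[k]-e+.084);zs=q[k,2]-x[1]
    print('leaf w',np.percentile(ws,[1,99]),'z',np.percentile(zs,[1,50,99]))
    # leaf box fit: distance to 22x10 rectangle outline
    def g(t):
        u=ws*np.cos(t)+zs*np.sin(t);v=-ws*np.sin(t)+zs*np.cos(t)
        dx=abs(u)-.011;dy=abs(v)-.005
        o=np.hypot(np.maximum(dx,0),np.maximum(dy,0))+np.minimum(np.maximum(dx,dy),0);return np.mean(np.minimum(abs(o),.004))
    th=np.radians(np.arange(-90,90,1));G=[g(t) for t in th];i=np.argsort(G)[:3];print('leaf width dir angle from level (deg, about axis)',np.degrees(th[i]),np.array(G)[i])
E
python3 - <<'E'
from h import *
f=np.load('pics/bar1.npz');P=cloud('wrist',f['d'],f['T'])
analyse(P,f['d'],np.radians(-20.5))
E
```

```text
tip s 0.6490346073347505 tail 0.5106103593691467 axis w [-0.0659  0.0149  0.0005] origin xy [ 0.5062 -0.2596] yaw -20.472460121458344
leaf w [-0.0115  0.0117] z [-0.0034  0.0047  0.0094]
leaf width dir angle from level (deg, about axis) [-21. -20. -22.] [0.0006 0.0006 0.0006]
```

The leaf is about 69° from standing on edge, so the bar has to roll about 15.7 mm towards tool −y (world left). I'll descend astride the bar with the gripper partly open and push it with one finger.

```bash
python3 -c "
from h import *
print(delta([.5174,-.2638,.04],np.radians(-20.5)))"
```

```text
(array([0.0046, 0.0046, 0.1593]), array([-0.0008,  0.001 , -0.0019]))
```

carry_out(deltas=[0.002,0.002,0.04,0,0,0,0.0045,0.0045,0.09,0,0,0,0.0045,0.0045,0.13,0,0,0,0.0045,0.0045,0.16,0,0,0,0.0045,0.0045,0.16,0,0,0], grip=60, grip_force=30)

```text
time: 5.05
eef_pos: [0.5164, -0.2611, 0.0377]
tcp_rot: [0.984, -0.177, -0.002, -0.001]
contact_force: [0.3, -0.7, -0.2]
opening: 0.6
finger_force: 0.0
```

carry_out(deltas=[0,0,0.01,0,0,0,0,0,0.022,0,0,0,0,0,0.033,0,0,0,0,0,0.033,0,0,0])

```text
time: 5.55
eef_pos: [0.517, -0.2633, 0.0055]
tcp_rot: [0.984, -0.179, -0.001, -0.001]
contact_force: [1.3, 0.1, 0.3]
opening: 0.601
finger_force: 0.0
```

```bash
python3 - <<'E'
from h import *
print(tool()[:3,3],ctrl.get_state()['opening'])
p,d,P=shot('bar2')
analyse(P,d,np.radians(-20.5))
E
```

```text
[ 0.517  -0.2633  0.0055] 0.6010512338863151
tip s 0.6494221655993555 tail 0.5338397346022877 axis w [-0.0662  0.0149  0.0011] origin xy [ 0.5064 -0.2601] yaw -20.436525441068397
leaf w [-0.0118  0.0118] z [-0.0031  0.0048  0.0093]
leaf width dir angle from level (deg, about axis) [-21. -22. -20.] [0.0005 0.0005 0.0006]
```

View pics/bar2.png

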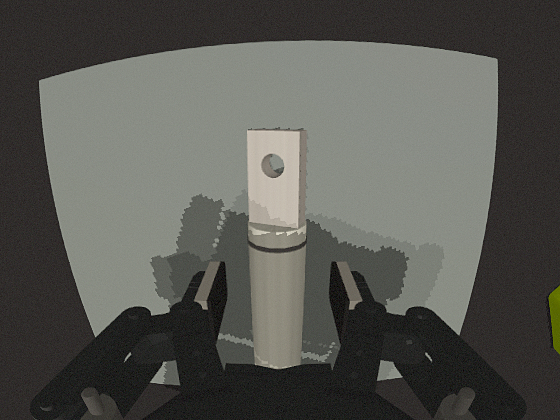

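The picture shows the bar between the two open fingers at (275,300), with the leaf face up and its hole at (272,166). The right finger will push it left: about 12 mm of gap, then the rolling. I do about half first and measure.

carry_out(deltas=[0,-0.006,0,0,0,0,0,-0.01,0,0,0,0,0,-0.014,0,0,0,0,0,-0.018,0,0,0,0,0,-0.02,0,0,0,0])

```text
time: 6.22
eef_pos: [0.5249, -0.2447, 0.0067]
tcp_rot: [0.984, -0.179, 0.0, -0.0]
contact_force: [0.5, 0.1, -0.4]
opening: 0.599
finger_force: 0.0
```

```bash
python3 - <<'E'
from h import *
print(tool()[:3,3],ctrl.get_state()['opening'],ctrl.get_state()['contact_force'])
p,d,P=shot('bar3')
analyse(P,d,np.radians(-20.5))
E
```

```text
[ 0.5249 -0.2447  0.0067] 0.5989142986140047 [ 0.483   0.0862 -0.4436]
tip s 0.6494851622681886 tail 0.5310805694352895 axis w [-0.0594  0.0154 -0.026 ] origin xy [ 0.5089 -0.2536] yaw -21.990708484553068
leaf w [-0.0078  0.0126] z [-0.0058  0.0067  0.0119]
leaf width dir angle from level (deg, about axis) [-73. -72. -74.] [0.0016 0.0016 0.0016]
```

```bash
cat >> h.py <<'E'
def leaf(P,d,yaw,c=(.52,-.262),zc=.015,L=.034):
    """fit 22x10 box cross-section to leaf points: centre w (at hole), angle, yaw"""
    from scipy.optimize import minimize
    m=arm(P,d,c=c);q=P[m];a=np.array([np.cos(yaw),np.sin(yaw)]);n=np.array([-a[1],a[0]])
    s=q[:,:2]@a;w=q[:,:2]@n;e=np.percentile(s,99.8);k=(s>e-L)&(s<e-.002);S=s[k]-e+.014;W=w[k];Z=q[k,2]
    def g(x):
        ww=W-x[0]-x[3]*S;zz=Z-x[1];c,sn=np.cos(x[2]),np.sin(x[2])
        dx=abs(ww*c+zz*sn)-.011;dy=abs(-ww*sn+zz*c)-.005
        o=np.hypot(np.maximum(dx,0),np.maximum(dy,0))+np.minimum(np.maximum(dx,dy),0);return np.mean(np.minimum(abs(o),.002))*1000
    best=min((minimize(g,[np.median(W),zc,t,0],method='Nelder-Mead',options=dict(initial_simplex=np.array([[np.median(W),zc,t,0]]*5)+np.vstack([np.zeros(4),np.diag([.004,.002,.2,.03])]),maxiter=600)) for t in np.radians([-120,-100,-80,-60,-40,-20,0])),key=lambda r:r.fun)
    x=best.x;h=a*(e-.014)+n*x[0];print('leaf: w',x[0],'z',x[1],'ang',np.degrees(x[2]),'yaw',np.degrees(yaw+x[3]),'res mm',best.fun,'hole xy',h,'n',k.sum());return x,h
E
python3 - <<'E'
from h import *
for n in ['bar1','bar2','bar3']:
    f=np.load(f'pics/{n}.npz');P=cloud('wrist',f['d'],f['T']);leaf(P,f['d'],np.radians(-20.5))
m=arm(P,f['d']);q=P[m];y=np.radians(-20.5);s=q[:,:2]@[np.cos(y),np.sin(y)];w=q[:,:2]@[-np.sin(y),np.cos(y)];e=s.max()
k=(s>e-.03)&(s<e-.004)
for b in np.arange(-.078,-.04,.002):
    j=k&(w>=b)&(w<b+.002)
    if j.sum()>3: print(round(b,3),j.sum(),np.percentile(q[j,2],[5,50,95]))
E
```

```text
leaf: w -0.06607949086470757 z 0.015221110597245482 ang -20.325140675484626 yaw -20.763278182992757 res mm 0.5545121439483942 hole xy [ 0.5717 -0.2843] n 737
leaf: w -0.06621585883946149 z 0.0151572750781011 ang -21.16539544811014 yaw -20.795436560555835 res mm 0.46816529132838797 hole xy [ 0.572  -0.2846] n 4291
leaf: w -0.05853487592988289 z 0.015155471141442098 ang -54.284716189144184 yaw -20.773163659701048 res mm 0.42442578403489234 hole xy [ 0.5747 -0.2774] n 3986
-0.07 128 [0.0204 0.0215 0.0224]
-0.068 276 [0.0215 0.0226 0.0237]
-0.066 291 [0.0229 0.0241 0.0251]
-0.064 297 [0.0242 0.0255 0.0267]
-0.062 350 [0.0254 0.0265 0.0276]
-0.06 375 [0.0226 0.0244 0.0261]
-0.058 373 [0.0098 0.0215 0.0232]
-0.056 324 [0.0114 0.0181 0.0205]
-0.054 304 [0.0124 0.0154 0.0174]
-0.052 290 [0.0115 0.0133 0.0151]
-0.05 252 [0.0093 0.0106 0.0124]
```

carry_out(deltas=[0,-0.003,0,0,0,0,0,-0.006,0,0,0,0,0,-0.0075,0,0,0,0,0,-0.0075,0,0,0,0])

```text
time: 6.78
eef_pos: [0.5274, -0.2379, 0.0066]
tcp_rot: [0.984, -0.179, -0.0, -0.0]
contact_force: [0.1, -0.4, -0.5]
opening: 0.603
finger_force: 0.0
```

```bash
python3 - <<'E'
from h import *
print(tool()[:3,3],ctrl.get_state()['contact_force'])
p,d,P=shot('bar4')
leaf(P,d,np.radians(-20.5))
T=tool();print('tcp w',T[:2,3]@[np.sin(np.radians(20.5)),np.cos(np.radians(20.5))])
E
```

```text
[ 0.5274 -0.2379  0.0066] [ 0.0748 -0.3655 -0.4994]
leaf: w -0.05122914128425117 z 0.015107575968178863 ang -86.40513646138915 yaw -20.71516143715267 res mm 0.41629591144174155 hole xy [ 0.5773 -0.2705] n 2439
tcp w -0.03819215331960945
```

carry_out(deltas=[0,0.006,0,0,0,0,0,0.0122,0,0,0,0,0,0.0122,0,0,0,0])

```text
time: 7.2
eef_pos: [0.5229, -0.2502, 0.0067]
tcp_rot: [0.984, -0.179, 0.0, 0.0]
contact_force: [0.2, -0.5, 0.7]
opening: 0.602
finger_force: 0.0
```

carry_out(deltas=[0,0,0,0,0,0,0,0,0,0,0,0,0,0,0,0,0,0,0,0,0,0,0,0,0,0,0,0,0,0], grip=20, grip_force=40)

```text
time: 7.82
eef_pos: [0.5232, -0.2496, 0.0068]
tcp_rot: [0.984, -0.179, 0.0, 0.0]
contact_force: [-1.2, -0.2, 2.2]
opening: 0.286
finger_force: 39.4
```

```bash
python3 - <<'E'
from h import *
s=ctrl.get_state();print(s['eef_pos'],s['contact_force'],s['opening'],s['finger_force'])
p,d,P=shot('bar5')
leaf(P,d,np.radians(-20.5))
p,d,P=shot('bar6')
leaf(P,d,np.radians(-20.5),L=.028)
T=tool();print('tcp w',T[:2,3]@[np.sin(np.radians(20.5)),np.cos(np.radians(20.5))])
E
```

```text
[ 0.5232 -0.2496  0.0068] [-1.1589 -0.1661  2.1526] 0.2859591657907298 39.38247084617615
leaf: w -0.05144628084835624 z 0.01515358147298496 ang -86.27762931860553 yaw -20.41252482326537 res mm 0.4348092623858472 hole xy [ 0.5773 -0.2708] n 2154
leaf: w -0.0514797640812054 z 0.01515037180924413 ang -86.44897087040927 yaw -20.34479378342964 res mm 0.44620550108686347 hole xy [ 0.5773 -0.2708] n 1798
tcp w -0.05051692926844426
```

carry_out(deltas=[0,0,0,0,0,0,0,-0.0009,0,0,0,0,0,-0.0009,0,0,0,0], grip=45)

```text
time: 8.3
eef_pos: [0.5233, -0.2484, 0.0064]
tcp_rot: [0.984, -0.179, -0.0, -0.0]
contact_force: [0.6, 0.4, -0.2]
opening: 0.45
finger_force: 0.0
```

carry_out(deltas=[0,0,0,0,0,0,0,0,0,0,0,0,0,0,0,0,0,0,0,0,0,0,0,0,0,0,0,0,0,0], grip=20, grip_force=80)

```text
time: 8.93
eef_pos: [0.5235, -0.2487, 0.0069]
tcp_rot: [0.984, -0.179, 0.0, 0.0]
contact_force: [-0.2, -0.2, 2.9]
opening: 0.273
finger_force: 78.6
```

```bash
python3 - <<'E'
from h import *
s=ctrl.get_state();print(s['eef_pos'],s['contact_force'],s['opening'],s['finger_force'])
p,d,P=shot('bar7')
leaf(P,d,np.radians(-20.5))
leaf(P,d,np.radians(-20.5),L=.028)
T=tool();print('tcp w',T[:2,3]@[np.sin(np.radians(20.5)),np.cos(np.radians(20.5))])
E
```

```text
[ 0.5235 -0.2487  0.0069] [-0.1775 -0.213   2.8776] 0.2732382556325326 78.60098719596863
leaf: w -0.05027535603719671 z 0.015129897181597308 ang -86.78966673699041 yaw -20.07498421060511 res mm 0.45465719453808556 hole xy [ 0.5779 -0.2697] n 2110
leaf: w -0.05027468325878182 z 0.0151317254921601 ang -86.77112806573594 yaw -19.990103593811103 res mm 0.455801805014897 hole xy [ 0.5779 -0.2697] n 1757
tcp w -0.04957900757532927
```

```bash
python3 - <<'E'
from h import *
for nme in ['bar4','bar6','bar7']:
    f=np.load(f'pics/{nme}.npz');P=cloud('wrist',f['d'],f['T']);d=f['d']
    m=arm(P,d);q=P[m];y=np.radians(-20.3);s=q[:,:2]@[np.cos(y),np.sin(y)];w=q[:,:2]@[-np.sin(y),np.cos(y)];e=np.percentile(s,99.8)
    k=(s>e-.034)&(s<e-.003)&(q[:,2]>.0235)
    mid=np.median(w[k]);k&=abs(w-mid)<.0035
    A=np.c_[w[k]-mid,s[k],np.ones(k.sum())];c,*_=np.linalg.lstsq(A,q[k,2],rcond=None)
    print(nme,'top face slope deg',np.degrees(np.arctan(c[:2])),k.sum(),'z',np.median(q[k,2]))
p=f['p'];cv2.imwrite('pics/bar7c.png',cv2.resize(p[110:260,200:350,::-1],(600,600),interpolation=cv2.INTER_CUBIC))
E
```

```text
bar4 top face slope deg [ 4.4344 -0.0387] 1376 z 0.026042915002528706
bar6 top face slope deg [ 3.6904 -0.3146] 1427 z 0.0261068805640918
bar7 top face slope deg [ 3.2538 -0.2031] 1429 z 0.026070550598791542
```

View pics/bar7c.png

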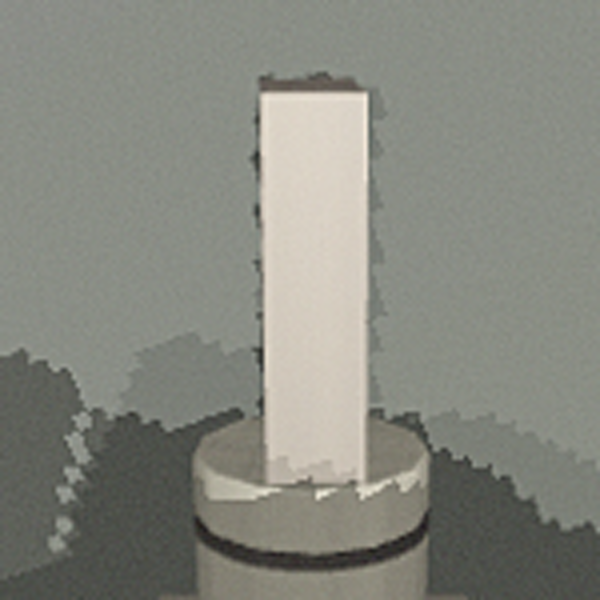

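The crop shows the leaf on edge: its narrow top face runs from (262,90) to (367,480), square to the bar, about 3° off. I'll mend that with a small push, since closing the fingers made the bar slide rather than roll.

carry_out(deltas=[0,0,0,0,0,0,0,0,0,0,0,0,0,-0.004,0,0,0,0,0,-0.0083,0,0,0,0,0,-0.0083,0,0,0,0], grip=45, grip_force=40)

```text
time: 9.6
eef_pos: [0.5264, -0.2404, 0.0066]
tcp_rot: [0.984, -0.178, -0.0, -0.0]
contact_force: [0.1, 0.6, 0.7]
opening: 0.449
finger_force: 0.0
```

```bash
cat >> h.py <<'E'
def slope(P,d,y=np.radians(-20.3)):
    a=[np.cos(y),np.sin(y)];n=[-np.sin(y),np.cos(y)]
    m=arm(P,d);q=P[m];s=q[:,:2]@a;w=q[:,:2]@n;e=np.percentile(s,99.8)
    k=(s>e-.034)&(s<e-.003)&(q[:,2]>.0235);mid=np.median(w[k]);k&=abs(w-mid)<.0035
    def fit(q,s,w): return np.degrees(np.arctan(np.linalg.lstsq(np.c_[w,s,np.ones(len(s))],q[:,2],rcond=None)[0][:2]))
    r=fit(q[k],s[k],w[k]-mid)
    M=(d>0)&(abs(P[...,2]-.0025)<.004)&(np.hypot(P[...,0]-.56,P[...,1]+.26)<.06);Q=P[M]
    print('top slope',r,'mat slope',fit(Q,Q[:,:2]@a,Q[:,:2]@n),'w mid',mid,'mat z',np.median(Q[:,2]))
E
python3 - <<'E'
from h import *
f=np.load('pics/bar7.npz');slope(cloud('wrist',f['d'],f['T']),f['d'])
p,d,P=shot('bar8');slope(P,d);leaf(P,d,np.radians(-20.5));print(tool()[:3,3])
T=tool();print('tcp w',T[:2,3]@[np.sin(np.radians(20.5)),np.cos(np.radians(20.5))])
E
```

```text
top slope [ 3.2538 -0.203 ] mat slope [ 0.0482 -0.0671] w mid -0.05301794055916121 mat z 0.0021462261767009883
top slope [-22.0294   0.1779] mat slope [ 0.0419 -0.0621] w mid -0.04383707100516357 mat z 0.00214899473234538
leaf: w -0.04464290660334593 z 0.01516114777496911 ang -111.77240919347925 yaw -20.316531436160858 res mm 0.39915220219277875 hole xy [ 0.5798 -0.2644] n 3112
[ 0.5264 -0.2406  0.0066]
tcp w -0.04097937058811056
```

carry_out(deltas=[0,0.004,0,0,0,0,0,0.0065,0,0,0,0,0,0.0085,0,0,0,0,0,0.0102,0,0,0,0,0,0.0102,0,0,0,0])

```text
time: 10.28
eef_pos: [0.5227, -0.2506, 0.0067]
tcp_rot: [0.984, -0.179, 0.0, 0.0]
contact_force: [0.0, 0.4, -0.7]
opening: 0.451
finger_force: 0.0
```

```bash
python3 - <<'E'
from h import *
p,d,P=shot('bar9');slope(P,d);leaf(P,d,np.radians(-20.5));print(tool()[:3,3])
T=tool();print('tcp w',T[:2,3]@[np.sin(np.radians(20.5)),np.cos(np.radians(20.5))])
E
```

```text
top slope [-13.4524  -0.0599] mat slope [ 0.0446 -0.0443] w mid -0.04681371785965846 mat z 0.002181683620928826
leaf: w -0.04650560204061404 z 0.01516235428897403 ang -103.31332985506637 yaw -20.03540591624428 res mm 0.39907154776304216 hole xy [ 0.5792 -0.2662] n 2818
[ 0.5227 -0.2505  0.0066]
tcp w -0.051578045302159876
```

carry_out(deltas=[0,0.001,0,0,0,0,0,0.002,0,0,0,0,0,0.003,0,0,0,0,0,0.003,0,0,0,0])

```text
time: 10.82
eef_pos: [0.5217, -0.2533, 0.0066]
tcp_rot: [0.984, -0.179, 0.0, 0.0]
contact_force: [-0.4, -0.6, -0.1]
opening: 0.448
finger_force: 0.0
```

```bash
python3 - <<'E'
from h import *
p,d,P=shot('bar10');slope(P,d);leaf(P,d,np.radians(-20.5));print(tool()[:3,3])
T=tool();print('tcp w',T[:2,3]@[np.sin(np.radians(20.5)),np.cos(np.radians(20.5))])
E
```

```text
top slope [-1.663  0.061] mat slope [ 0.0359 -0.058 ] w mid -0.051232841737539 mat z 0.00216159946525904
leaf: w -0.04921390675294845 z 0.01516792384784735 ang -91.75843015183106 yaw -20.146210876090176 res mm 0.4324977657889665 hole xy [ 0.5783 -0.2687] n 2202
[ 0.5216 -0.2533  0.0066]
tcp w -0.054530235344519715
```

carry_out(deltas=[0,0.0004,0,0,0,0,0,0.0004,0,0,0,0,0,-0.0025,0,0,0,0,0,-0.0052,0,0,0,0,0,-0.0052,0,0,0,0])

```text
time: 11.5
eef_pos: [0.5236, -0.248, 0.0066]
tcp_rot: [0.984, -0.178, -0.0, -0.0]
contact_force: [-0.2, 0.0, 0.6]
opening: 0.449
finger_force: 0.0
```

carry_out(deltas=[0,0,0,0,0,0,0,0,0,0,0,0,0,0,0,0,0,0,0,0,0,0,0,0,0,0,0,0,0,0], grip=20, grip_force=80)

```text
time: 12.12
eef_pos: [0.5237, -0.2485, 0.007]
tcp_rot: [0.984, -0.179, 0.0, 0.0]
contact_force: [-1.7, 1.3, 4.4]
opening: 0.276
finger_force: 78.7
```

```bash
python3 - <<'E'
from h import *
p,d,P=shot('bar11');slope(P,d);leaf(P,d,np.radians(-20.5));print(tool()[:3,3],ctrl.get_state()['finger_force'])
T=tool();print('tcp w',T[:2,3]@[np.sin(np.radians(20.5)),np.cos(np.radians(20.5))],'yaw',np.degrees(np.arctan2(T[1,0],T[0,0])))
E
```

```text
top slope [-1.5836 -0.0423] mat slope [ 0.0417 -0.0535] w mid -0.052316991276450335 mat z 0.0021569558612064554
leaf: w -0.05016707574018901 z 0.015129876748175397 ang -92.0285154017258 yaw -20.11770480728211 res mm 0.46955729939096663 hole xy [ 0.578  -0.2697] n 2069
[ 0.5237 -0.2485  0.007 ] 78.74971747398376
tcp w -0.04933737536381508 yaw -20.582740301094038
```

The leaf is upright to within 2° and gripped. Now I lift it.

carry_out(deltas=[0,0,-0.02,0,0,0,0,0,-0.06,0,0,0,0,0,-0.12,0,0,0,0,0,-0.18,0,0,0,0,0,-0.22,0,0,0])

```text
time: 12.8
eef_pos: [0.5241, -0.2487, 0.2308]
tcp_rot: [0.984, -0.179, 0.002, 0.001]
contact_force: [-0.8, -0.4, -1.4]
opening: 0.278
finger_force: 78.6
```

```bash
cat >> h.py <<'E'
def held(P,d,T,L=.036,show=True):
    """leaf in tool frame: box fit in tool y/z. returns hole in tool frame, roll, yaw"""
    q=(P[d>0]-T[:3,3])@T[:3,:3]
    k=(abs(q[:,1])<.02)&(q[:,2]>-.03)&(q[:,2]<.02)&(q[:,0]>.045)&(q[:,0]<.09);q=q[k]
    tip=np.percentile(q[:,0],99.5);q=q[(q[:,0]>tip-.03)&(q[:,0]<tip-.003)]
    t=q[q[:,2]<np.percentile(q[:,2],30)+.002]
    mid=np.median(t[:,1]);t=t[abs(t[:,1]-mid)<.0035]
    c=np.linalg.lstsq(np.c_[t[:,1]-mid,t[:,0]-tip+.014,np.ones(len(t))],t[:,2],rcond=None)[0]
    xs=np.arange(tip-.028,tip-.004,.003);mids=[]
    for x in xs:
        j=(abs(t[:,0]-x)<.0015);jj=q[(abs(q[:,0]-x)<.0015)&(q[:,2]<np.median(t[:,2])+.003)]
        mids.append((np.percentile(jj[:,1],2)+np.percentile(jj[:,1],98))/2)
    l=np.polyfit(xs-tip+.014,mids,1)
    print('tip x',tip,'top-face: roll deg',np.degrees(c[0]),'pitch deg',np.degrees(c[1]),'hole z',c[2]+.011,'hole y',l[1],'yaw deg',np.degrees(l[0]))
E
python3 - <<'E'
from h import *
f=np.load('pics/bar11.npz');held(cloud('wrist',f['d'],f['T']),f['d'],f['T'])
T=tool();p,d,P=shot('lift');held(P,d,T);s=ctrl.get_state();print(s['contact_force'],s['finger_force'],s['eef_pos'])
y=np.radians(-15.1);print(delta([.5576-.058*np.cos(y),.2354-.058*np.sin(y),.24],np.radians(-15.5)))
E
```

```text
Traceback (most recent call last):
  File "h.py", line 74, in held
    mids.append((np.percentile(jj[:,1],2)+np.percentile(jj[:,1],98))/2)
                 ~~~~~~~~~~~~~^^^^^^^^^^^
IndexError: index -1 is out of bounds for axis 0 with size 0
```

```bash
sed -i 's/(q\[:,2\]<.02)&(q\[:,0\]>.045)/(q[:,2]<-.006)\&(q[:,0]>.037)/' h.py
python3 - <<'E'
from h import *
f=np.load('pics/bar11.npz');held(cloud('wrist',f['d'],f['T']),f['d'],f['T'])
T=tool();p,d,P=shot('lift');held(P,d,T);s=ctrl.get_state();print(s['contact_force'],s['finger_force'],s['eef_pos'])
y=np.radians(-15.1);print(delta([.5576-.058*np.cos(y),.2354-.058*np.sin(y),.23],np.radians(-15.5)))
E
```

```text
tip x 0.07237508247257432 top-face: roll deg -1.7276740315627404 pitch deg -0.026799481019875112 hole z -0.008058199720490801 hole y 0.000565599710587297 yaw deg -0.2872566075968103
tip x 0.0723889694897128 top-face: roll deg -2.0182833137460103 pitch deg -0.0043167724399034105 hole z -0.008105466402539563 hole y 0.0005573454309683853 yaw deg -0.26085641741742
[ 1.0929 -0.3852  2.7946] 78.62825274467468 [ 0.5262 -0.2501  0.2367]
(array([-0.199 , -0.4601,  0.0025]), array([ 0.0041, -0.0131, -0.0885]))
```

carry_out(deltas=[-0.015,-0.035,0,0,0,0,-0.038,-0.088,0,0,0,-0.01,-0.06,-0.14,0,0,0,-0.02,-0.083,-0.192,0,0,0,-0.03,-0.106,-0.245,0,0,0,-0.04])

```text
time: 13.48
eef_pos: [0.5097, 0.02, 0.2264]
tcp_rot: [0.987, -0.159, 0.0, -0.0]
contact_force: [0.7, 0.3, -2.1]
opening: 0.267
finger_force: 78.7
```

carry_out(deltas=[-0.024,-0.05,0,0,0,-0.01,-0.044,-0.1,0,0,0,-0.02,-0.065,-0.145,0,0,0,-0.03,-0.083,-0.185,0,0,0,-0.045,-0.083,-0.185,0,0,0,-0.045])

```text
time: 14.1
eef_pos: [0.4885, 0.2223, 0.2262]
tcp_rot: [0.991, -0.134, -0.0, -0.0]
contact_force: [0.8, -0.7, -2.2]
opening: 0.275
finger_force: 78.9
```

```bash
python3 - <<'E'
from h import *
s=ctrl.get_state();print(s['contact_force'],s['finger_force'],s['eef_pos'],s['qpos'])
y=np.radians(-15.1);print(delta([.5576-.058*np.cos(y),.2354-.058*np.sin(y),.175],np.radians(-15.4)))
E
```

```text
[ 0.7914 -0.6685 -2.1529] 78.87620329856873 [0.4885 0.2223 0.2262] [ 0.2378 -0.0149  1.9209  0.0004  1.2362  2.0782]
(array([ 0.0052, -0.0306,  0.0512]), array([-0.0001,  0.0007, -0.001 ]))
```

carry_out(deltas=[0.0052,-0.0306,0.02,0,0,0,0.0052,-0.0306,0.051,0,0,0,0.0052,-0.0306,0.051,0,0,0,0.0052,-0.0306,0.051,0,0,0])

```text
time: 14.6
eef_pos: [0.5034, 0.2474, 0.1765]
tcp_rot: [0.991, -0.137, 0.0, -0.0]
contact_force: [0.4, 0.2, -1.7]
opening: 0.273
finger_force: 79.1
```

```bash
cat >> h.py <<'E'
def ears(P,d,T):
    q=(P-T[:3,3])@T[:3,:3];zt=T[2,3]-.141
    m=(d>0)&(P[...,2]>.134)&(P[...,2]<.146)&(np.hypot(P[...,0]-.5576,P[...,1]-.2354)<.035)&(abs(q[...,1])>.0065)
    for sg in (-1,1):
        k=m&(q[...,1]*sg>0);x=q[k]
        r=cv2.minAreaRect((x[:,:2]*1000).astype(np.float32));print('ear tool',sg,k.sum(),r,'x',np.percentile(x[:,0],[1,99]),'y',np.percentile(x[:,1],[1,99]),'ztop',np.median(P[k][:,2]))
E
python3 - <<'E'
from h import *
T=tool();p,d,P=shot('over');held(P,d,T);ears(P,d,T);s=ctrl.get_state();print(s['contact_force'],s['eef_pos'],T[:3,2])
E
```

```text
tip x 0.07230765815404994 top-face: roll deg -1.8845973930072664 pitch deg 0.2268399581199472 hole z -0.008094660580590447 hole y 0.0006962344172475764 yaw deg -0.24175530605032186
ear tool -1 568 ((55.821468353271484, -13.901795387268066), (6.399966239929199, 27.7598934173584), 88.90309143066406) x [0.0422 0.0696] y [-0.0169 -0.0109] ztop 0.14008840518748755
ear tool 1 300 ((56.03638458251953, 9.27979850769043), (2.9299731254577637, 28.072650909423828), 89.45512390136719) x [0.0422 0.07  ] y [0.0078 0.0108] ztop 0.14018385937030017
[ 0.3712 -0.1293 -2.1396] [0.5038 0.2476 0.1772] [ 0.001   0.0001 -1.    ]
```

View pics/over.png

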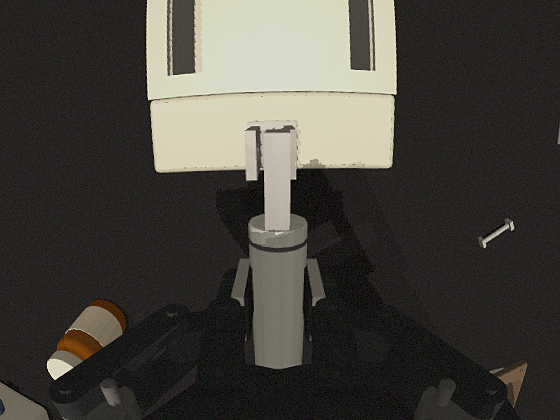

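The picture shows the held leaf at (278,175) above the slot, shifted towards the right ear; the left ear is at (252,153) and the right ear is partly hidden at (291,150). It needs a shift of about −3.9 mm in tool y and −2.4 mm in x, plus small turns.

carry_out(deltas=[-0.0024,-0.0039,0,0.033,0,-0.006,-0.0024,-0.0039,0,0.033,0,-0.006,-0.0024,-0.0039,0.01,0.033,0,-0.006,-0.0024,-0.0039,0.016,0.033,0,-0.006,-0.0024,-0.0039,0.016,0.033,0,-0.006])

```text
time: 15.28
eef_pos: [0.5009, 0.2523, 0.1583]
tcp_rot: [0.991, -0.134, 0.001, -0.016]
contact_force: [0.4, -0.2, -1.3]
opening: 0.276
finger_force: 79.1
```

```bash
python3 - <<'E'
from h import *
T=tool();p,d,P=shot('over2');held(P,d,T);ears(P,d,T);s=ctrl.get_state();print(s['contact_force'],s['eef_pos'],'yaw',np.degrees(np.arctan2(T[1,0],T[0,0])),T[:3,2])
E
```

```text
tip x 0.07230939199578165 top-face: roll deg -0.7680900724827218 pitch deg 0.009344794217360572 hole z -0.008132976399587336 hole y 0.000723611740886736 yaw deg -0.2840361899962265
ear tool -1 636 ((59.552093505859375, -9.377655982971191), (28.2552547454834, 5.624053478240967), 0.4832100570201874) x [0.0456 0.0736] y [-0.012  -0.0065] ztop 0.14014637817368092
ear tool 1 693 ((59.696197509765625, 13.159666061401367), (6.060604095458984, 28.461368560791016), 89.44937133789062) x [0.0462 0.0738] y [0.0101 0.016 ] ztop 0.14016137718708555
[-0.5008  0.2671 -0.9596] [0.5013 0.2524 0.1589] yaw -15.363457577262679 [ 0.0065  0.0311 -0.9995]
```

```bash
cat >> h.py <<'E'
def world(P,d,T,zl,zh,y=np.radians(-15.1)):
    """leaf top face and ears in the bath frame about the bracket estimate"""
    B=np.array([[np.cos(y),np.sin(y),0],[-np.sin(y),np.cos(y),0],[0,0,1]]);q=(P[d>0]-[.5576,.2354,0])@B.T
    k=(q[:,2]>zl)&(q[:,2]<zh)&(q[:,0]>-.022)&(q[:,0]<.03)&(abs(q[:,1])<.02);t=q[k]
    tip=np.percentile(t[:,0],99.5);t=t[t[:,0]<tip-.002];mid=(np.percentile(t[:,1],1)+np.percentile(t[:,1],99))/2
    zt=np.median(t[:,2]);i=(abs(t[:,1]-mid)<.0035)&(abs(t[:,2]-zt)<.002);c=np.linalg.lstsq(np.c_[t[i,1]-mid,t[i,0],np.ones(i.sum())],t[i,2],rcond=None)[0]
    print('LEAF tip-14 x',tip-.014,'y',mid,'span',np.percentile(t[:,1],[1,99]),'ztop',zt,'roll/pitch deg',np.degrees(c[:2]),i.sum())
    k=(q[:,2]>.137)&(q[:,2]<.144)&(abs(q[:,0])<.03)&(abs(q[:,1])<.025)
    for sg in (-1,1):
        e=q[k&(q[:,1]*sg>.0065)];print('EAR',sg,len(e),'x',np.percentile(e[:,0],[1,99]),'y',np.percentile(e[:,1],[1,99]),'z',np.median(e[:,2]),'slope',np.degrees(np.polyfit(e[:,1],e[:,2],1)[0]))
E
python3 - <<'E'
from h import *
for n,a,b in [('over',.190,.2),('over2',.17,.185)]:
    f=np.load(f'pics/{n}.npz');world(cloud('wrist',f['d'],f['T']),f['d'],f['T'],a,b);print()
E
```

```text
LEAF tip-14 x 0.0028189085504384797 y -0.003395618629679427 span [-0.0088  0.002 ] ztop 0.19562073482028047 roll/pitch deg [-1.1131 -0.0501] 1661
EAR -1 298 x [-0.0133  0.0145] y [-0.0139 -0.011 ] z 0.14023456540844192 slope 0.9260790681826933
EAR 1 545 x [-0.0131  0.0143] y [0.0076 0.0137] z 0.14016814844119183 slope 2.0096866367679462

LEAF tip-14 x -0.0007744196546106315 y -3.535678205283336e-05 span [-0.0049  0.0048] ztop 0.1772928791045602 roll/pitch deg [ 0.8068 -0.1735] 1500
EAR -1 693 x [-0.013   0.0147] y [-0.0142 -0.0083] z 0.14016137718708555 slope 1.0277282886927015
EAR 1 678 x [-0.0135  0.0142] y [0.0078 0.0138] z 0.14014427698573656 slope 0.5148901313932663
```

```bash
python3 - <<'E'
from h import *
T=tool();y=np.radians(-15.1);bx=np.array([np.cos(y),np.sin(y),0]);by=np.array([-np.sin(y),np.cos(y),0])
for dz in (.022,.0422): print(T[:3,:3].T@(bx*.0014-by*.0001-np.array([0,0,dz])))
print(T[:3,3])
E
```

```text
[0.0014 0.0008 0.022 ]
[0.0014 0.0015 0.0422]
[0.5013 0.2524 0.1589]
```

carry_out(deltas=[0.0014,0.0003,0.006,0,0,0,0.0014,0.0006,0.012,0,0,0,0.0014,0.0008,0.018,0,0,0,0.0014,0.0009,0.024,0,0,0,0.0014,0.0011,0.03,0,0,0])

```text
time: 15.95
eef_pos: [0.503, 0.252, 0.1291]
tcp_rot: [0.991, -0.134, 0.002, -0.016]
contact_force: [0.5, 0.6, -3.1]
opening: 0.275
finger_force: 79.1
```

```bash
python3 - <<'E'
from h import *
T=tool();p,d,P=shot('in1');z=T[2,3]+.019;world(P,d,T,z-.005,z+.006);s=ctrl.get_state();print(s['contact_force'],s['eef_pos'],T[:3,2])
E
```

```text
LEAF tip-14 x 0.0012177754441958146 y 0.00014744932693552815 span [-0.0047  0.005 ] ztop 0.14822131579040995 roll/pitch deg [ 0.2625 -0.0041] 1570
EAR -1 1126 x [-0.0284  0.0145] y [-0.0141 -0.0074] z 0.14014399346629303 slope 1.0865743269557406
EAR 1 1132 x [-0.0285  0.0142] y [0.0074 0.0138] z 0.1401956036706476 slope 2.659820718819369
[ 1.3119  0.0176 -1.7119] [0.5024 0.2518 0.1282] [ 0.0088  0.0318 -0.9995]
```

carry_out(deltas=[-0.0005,0.0002,0.005,0,0,0,-0.0005,0.0003,0.009,0,0,0,-0.0005,0.0003,0.0125,0,0,0,-0.0005,0.0003,0.0125,0,0,0,-0.0005,0.0003,0.0125,0,0,0])

```text
time: 16.62
eef_pos: [0.5027, 0.2523, 0.1172]
tcp_rot: [0.991, -0.134, 0.002, -0.016]
contact_force: [-0.5, -0.2, -2.9]
opening: 0.276
finger_force: 79.1
```

```bash
python3 - <<'E'
from h import *
for i in range(2):
    T=tool();p,d,P=shot(f'in2{i}')
    z=T[2,3]+.019
    y=np.radians(-15.1);B=np.array([[np.cos(y),np.sin(y),0],[-np.sin(y),np.cos(y),0],[0,0,1]]);q=(P[d>0]-[.5576,.2354,0])@B.T
    t=q[(abs(q[:,1])<.0065)&(q[:,2]>.125)&(q[:,2]<.145)&(q[:,0]>-.02)&(q[:,0]<.03)]
    print('leaf x',np.percentile(t[:,0],99.5)-.014,'y',np.percentile(t[:,1],[1,99]),'top',np.median(t[:,2]))
    for sg in (-1,1):
        e=q[(q[:,1]*sg>.0067)&(q[:,1]*sg<.02)&(q[:,2]>.138)&(q[:,2]<.144)&(abs(q[:,0])<.02)];e2=e;print('ear x',np.percentile(e[:,0],[1,99]),'y',np.percentile(e[:,1],[1,99]),'top',np.median(e[:,2]))
    s=ctrl.get_state();print(s['contact_force'],s['wrist_torque'],s['eef_pos'])
for n in ['scene']:
    p,d=ctrl.read_camera(n);a=cv2.resize(p[135:195,310:390,::-1],(800,600),interpolation=cv2.INTER_CUBIC);cv2.imwrite('pics/sc.png',a)
w=np.load('pics/in21.npz')['p'][90:240,200:360,::-1]
cv2.imwrite('pics/fin.png',np.hstack([cv2.resize(a,(400,400)),cv2.resize(w,(400,400))]))
E
```

```text
leaf x 0.0008862780317618786 y [-0.0045  0.0052] top 0.13632890298467876
ear x [-0.0129  0.0144] y [-0.0141 -0.0081] top 0.14009035768568745
ear x [-0.0132  0.0143] y [0.0078 0.0138] top 0.14010101072584083
[ 0.3811 -0.054  -1.4134] [-0.0078  0.0387  0.0112] [0.5028 0.2523 0.1174]
leaf x 0.0009553437539855034 y [-0.0045  0.0052] top 0.13647178471974963
ear x [-0.0128  0.0144] y [-0.0141 -0.0081] top 0.1401241199532663
ear x [-0.0134  0.0142] y [0.0077 0.0138] top 0.14015359079996037
[ 0.0347 -0.3834 -1.552 ] [-0.0506 -0.0331 -0.0705] [0.5027 0.2523 0.1173]
```

View pics/fin.png

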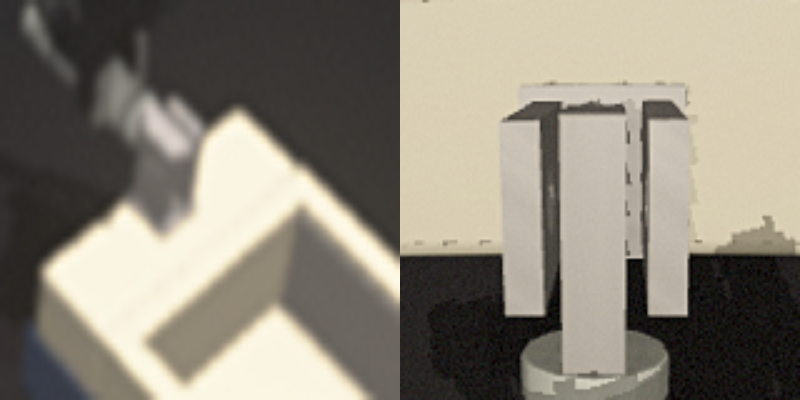

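The picture shows the leaf between both ears with a clear gap on each side (right half: ears at (525,215) and (668,215), leaf at (594,240)). The last correction is 1.3 mm down and 0.5 mm sideways.

carry_out(deltas=[0,0.0005,0.0013,0,0,0,0,0.0005,0.0013,0,0,0,0,0.0005,0.0013,0,0,0,0,0.0005,0.0013,0,0,0,0,0.0005,0.0013,0,0,0])

```text
time: 17.4
eef_pos: [0.5025, 0.2518, 0.1158]
tcp_rot: [0.991, -0.134, 0.002, -0.016]
contact_force: [1.1, -0.3, -2.4]
opening: 0.268
finger_force: 79.1
```

```bash
python3 - <<'E'
from h import *
T=tool();p,d,P=shot('in3')
y=np.radians(-15.1);B=np.array([[np.cos(y),np.sin(y),0],[-np.sin(y),np.cos(y),0],[0,0,1]]);q=(P[d>0]-[.5576,.2354,0])@B.T
t=q[(abs(q[:,1])<.0065)&(q[:,2]>.125)&(q[:,2]<.145)&(q[:,0]>-.02)&(q[:,0]<.03)]
print('leaf x',np.percentile(t[:,0],[99.5,99.9])-.014,'y',np.percentile(t[:,1],[1,99]),'top',np.median(t[:,2]))
f=t[(t[:,0]<.012)&(abs(t[:,1])<.0035)];print('roll,pitch',np.degrees(np.linalg.lstsq(np.c_[f[:,1],f[:,0],np.ones(len(f))],f[:,2],rcond=None)[0][:2]))
for sg in (-1,1):
    e=q[(q[:,1]*sg>.0067)&(q[:,1]*sg<.02)&(q[:,2]>.138)&(q[:,2]<.144)&(abs(q[:,0])<.02)];print('ear x',np.percentile(e[:,0],[1,99]),'y',np.percentile(e[:,1],[1,99]),'top',np.median(e[:,2]))
s=ctrl.get_state();print(s['contact_force'],s['eef_pos'],s['dq'],s['finger_force'])
E
```

```text
leaf x [0.0008 0.0008] y [-0.005   0.0047] top 0.13488722928021066
roll,pitch [-0.0658 -0.0752]
ear x [-0.0129  0.0144] y [-0.0141 -0.0082] top 0.14012184388498977
ear x [-0.0131  0.0143] y [0.0078 0.0138] top 0.14011349225055636
[ 0.2817  0.3732 -1.0536] [0.5025 0.2518 0.1158] [ 0.0001 -0.001   0.0001 -0.0029 -0.0001 -0.0013] 79.08595204353333
```

All the offsets are within about 0.3 mm: height difference 5.2 mm against a nominal 5, x 0.8 against 0.7 mm, y centred. The leaf is level and touching nothing, so I'm handing in.

```bash
python3 -c "
from plant import ctrl
print(ctrl.sign_off())"
```

```text
the job is handed in; nothing more can be done
None
```

I rolled the hinge arm until its leaf was upright to within 2°, picked it up and entered the leaf between the ears, its hole lined up with theirs to within about 0.3 mm by the wrist camera. It is held steadily in the gripper and clear of the bath, and I handed it in at about 17.5 s.

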